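# Click the suction selector to step 5 and start the extractor

### The arm

A 6-joint arm with a two-finger parallel gripper is mounted at the origin on a cart in front of the work surface, level with it; the furniture and walls round the work are solid. World frame = base frame: x ahead of the robot, y to its left, z up, the work surface at z = 0. Lengths are in mm, angles in rad, forces in N, time in s.
With the tool pointing down it reaches from about 350 to 975 mm from the base axis. Payload 7.1 kg.
Tool frame: the origin (TCP) lies at the very end of the fingers, on their centre line; the grasp point (between the pads) lies 19 mm behind it; z points along the fingers, y is the line along which they close (so a half turn about z gives the same grasp; the last joint's range is limited). The gripper opens to 88 mm and grips with 3 to 60 N. Pads are 20 mm wide; open, the fingers measure 115 mm over their backs; the gripper's body (75 mm by 178 mm) begins 61 mm behind the grasp point.
Start: joints at [-1.265, 0.423, 1.63, -0, 1.089, -0.019], TCP at [199.467, -592.299, 222.675] pointing down, gripper open.
Joint ranges: [-3, 3], [-0.9, 2.11], [0.09, 2.58], [-1.31, 4.45], [0.11, 2.69], [-2.54, 2.54]. Speed limits (rad/s): [2.39, 2.39, 3.01, 3.14, 3.14, 3.14].

### API

Orientations are given as a rotation vector (axis times angle).
In Python, from workcell import ctrl gives the robot as it stands. The module is installed in compiled form; this text tells all that it offers.
- The arm moves only by the shell command python3 -m inch 'ROWS'. ROWS is JSON, a list of rows, each a list of 7 numbers: the shift along the tool's x, y, z scaled (see below), then the turn, a rotation vector about the tool's x, y, z scaled (see below), then the closure, from -1 (fully open) to 1 (shut). In form: [[tx, ty, tz, wx, wy, wz, hand], ...]. A call has 1 to 10 rows; each row is the pose to reach, as a shift and turn from the pose commanded when the call began, along the tool's axes at that moment; what a row does not reach only later rows make up. The controller multiplies each number of a shift by 0.15 m and each number of a turn by pi/4 rad. A row lasts 1/8 s, in which the tool goes at most 62.5 mm and 10.7 degrees, less where a joint would pass 70% of its speed; a pose out of reach is approached as far as the arm can. A call with a number of a shift or a turn outside -1 to 1 is refused whole. A call with a gripper value outside its range is refused whole. The fingers move at their own pace and stop on an object; the grip force is fixed at half the most. Time passes only in rows, so rows that repeat a pose let the fingers close. It gives the time, the measured TCP pose, the force, the opening and the grip force at its end, in the units of the state.
- ctrl.get_obs(): the state, without advancing time (a new reading comes with each control period).
- ctrl.get_image(name): name is "scene" or "top" or "wrist"; returns the picture (420x560x3 uint8, red, green, blue); there is no depth.
- ctrl.camera_params(name): a dict with "vfov" (degrees; the focal length in pixels is half the picture's height over the tangent of half this angle, whatever the lens; pixels are square), "cx", "cy" (the principal point, pixels), "eye" and "attitude" of the camera in the world; the wrist camera has in their place "tool_from_camera" (4x4, takes a point from camera to tool coordinates, whose origin is the TCP and whose axes are the flange's). Camera axes: x right, y up, looking along -z (the intrinsics and any distortion apply to the point x, -y, -z); pixel columns grow to the right and rows downward; lengths in mm; the calibration is good to about 2 mm. A picture is of the moment at which its call begins: read the wrist's pose just before it. camera_params takes no time and is no camera call.
- ctrl.close_job(): hands the job in; it is judged then, once.
The state is a dict: "t": time; "qpos": joint angles; "qvel": joint speeds; "joint_torque": joint torques, N m; "ee_pos": TCP position; "orientation": TCP orientation; "ft_force": force on the tool from outside, world axes, zero at the start; "moment": the same for the moment, N m; "width": finger opening in mm; "grasp_force": force on a finger pad.
Only numpy, scipy, OpenCV 4.12 (cv2) and the standard library are available. Lean on these libraries where they do the work, as an engineer would, in place of code of your own. Each camera call takes 0.05 s, during which the arm holds its last target. There are 200 camera calls.

### The job

Set the dust extractor to suction step 5 and start it: with the fingers shut, push the selector's lever round clockwise by fingertip, click by click, until it rests in the fifth click after off (the wide mark), never going past it. Then press the small flat start button on the push-button box fully in with a fingertip and let it come out again; leave the big mushroom stop button alone. Nothing is gripped, lifted or shoved out of place: the lever and the button are only pushed, and both boxes and the loose things on the bench stay where they are.

Things in the scene. Friction and masses are not known exactly. Their poses are not given: they have to be found in the camera images.
- console: Selector console: grey box 140 x 140 mm, 50 mm high, loose on rubber feet (2.5 kg). Origin at the centre of its underside, z up. Seen from above the off mark (step 0) lies 105 degrees counter-clockwise from the console's +x axis; each step is 30 degrees further clockwise, so step 5 lies 45 degrees clockwise from +x. The press jig's upright handle, 222 mm high, stands to the left behind it.
- selector_axis (a point): Point on the selector's upright turning axis, over the console's centre, at the surface of a round aluminium plate (radius 66 mm, 53 mm above the bench). Eight black marks stand 30 degrees apart on the plate, 51 to 64 mm from the axis, under 2 mm high: the wide thick one is off, the thin ones are steps 1 to 7, clockwise.
- selector_handle (a point): Centre of the black pointer lever, 36 mm from the turning axis, 71 mm above the bench; x points outward along the lever, z up. The lever is a blade 12 mm wide with upright flanks, reaching 50 mm from the axis, 58 to 84 mm above the bench, white line on top. A hub of radius 14 mm (top 81 mm above the bench) surrounds the axis, on a collar of radius 20 mm, 4 mm above the plate.
- selector (a joint): Angle in rad: 0 at off, growing clockwise seen from above, 0.5236 (30 degrees) a click; step 5 is 2.618; stops beyond steps 0 and 7. A spring detent holds each step: about 0.11 N m to leave it (3 N at 38 mm from the axis); past half-way it snaps on by itself to the next step, ahead of the finger, and stays. Starts in step 0, 1 or 2.
- button_box: Push-button box: grey, 75 mm (x) by 130 mm (y), 50 mm high, standing loose on rubber feet (1.9 kg). Origin at the centre of its underside, z up. The two buttons stand on its top, 33 mm to either side of its centre along y: start at +y, stop at -y. Tall stacks of blocks stand behind it (x > 0.72 m) and behind to the left (x > 0.60, y > 0.38 m).
- start_top (a point): Centre of the top of the small flat start button: black, round, 26 mm across, top 72 mm above the bench, pressed straight down; in a steel ring 42 mm across whose top is 62 mm above the bench.
- start (a joint): Travel of the start button in m: 0 out, 0.006 fully in; springs back. About 1.5 N to begin, 5 N fully in.
- stop_top (a point): Centre of the top of the big mushroom stop button: black, 42 mm across, top 83 mm above the bench.
- stop (a joint): Travel of the stop button in m: 0 out, 0.006 in; springs back.
- pack_tape: Bystander: roll of brown packing tape lying flat, 104 mm across, 48 mm high. Origin under its centre.
- driver_red: Bystander: screwdriver with a red handle, 189 mm long, 27 mm thick, lying on the bench. Origin under its centre.
- marker_black: Bystander: marker pen with a black cap, 137 mm long, 17 mm high, lying on the bench. Origin under its centre.
- glue_bottle: Bystander: white glue bottle standing upright, 43 mm across, 126 mm high. Origin under its centre.

How it is judged:
By the outcome, as a careful person would: the job done as asked, in the order asked, and still so for the second after the job is handed in, with the robot touching nothing.
It also fails if it takes over 61 s, if anything falls off the work surface, if the arm or the gripper's body presses on something with over 40 N, if the wrist force passes 120 N, or if a joint passes its speed limit or range.

## Working session

There is one attempt and no reset: what is moved stays moved. The work goes in short steps, Python scripts to look and compute and a shell command to move; the robot and the scene stay as the last step left them, time stands still between calls to the robot, and variables do not carry over. Pictures are saved under pics/ and viewed, at most 10 in all, crops included, and the job is handed in when it is done.

```bash
mkdir -p pics
python3 - <<'E'
from workcell import ctrl
import cv2
o=ctrl.get_obs(); print(o)
for n in ("scene","top","wrist"): print(n,ctrl.camera_params(n))
a=ctrl.get_image("scene");b=ctrl.get_image("top")
cv2.imwrite("pics/s0.png",a[:,:,::-1]);cv2.imwrite("pics/t0.png",b[:,:,::-1])
E
```

```text
{'t': 0.0, 'qpos': array([-1.26500207e+00,  4.23834782e-01,  1.63068735e+00, -3.68381690e-05,
        1.08860245e+00, -1.89968575e-02]), 'qvel': array([-7.71270696e-04, -9.97094180e-04, -1.32812085e-03,  1.31645182e-03,
       -1.90147671e-05, -3.77060025e-04]), 'joint_torque': array([-3.03861365e-03, -5.44634163e+01, -2.73666662e+01,  6.41065557e-02,
        2.27518467e-02, -9.29657153e-05]), 'ee_pos': array([ 199.29278266, -591.78517392,  221.90652467]), 'orientation': array([-3.09876206e+00, -5.07723309e-01,  3.94415947e-04]), 'ft_force': array([-0.57212437, -0.32640397, -0.12292657]), 'moment': array([ 0.04237578, -0.00991936, -0.02091211]), 'grasp_force': 0.0, 'width': 87.84342142560133}
scene {'vfov': 45.64466310501453, 'cx': 276.27789913915075, 'cy': 209.6945978036897, 'eye': array([-198.15978849, -394.78646209,  663.46630019]), 'attitude': array([ 0.83903708, -0.52304606, -1.01002801])}
top {'vfov': 52.608048531215054, 'cx': 265.5884689049285, 'cy': 214.5680375268234, 'eye': array([432.57877746, -18.60426589, 951.93371075]), 'attitude': array([ 0.08647554, -0.08709236, -1.59062915])}
wrist {'vfov': 64.82982527033887, 'cx': 281.1402119828476, 'cy': 208.31734179551896, 'tool_from_camera': array([[ 2.18904968e-04,  9.61258867e-01,  2.75647134e-01,
         7.50985212e+01],
       [ 9.99999801e-01, -4.75035113e-05, -6.28491036e-04,
        -8.48757522e-01],
       [-5.91048374e-04,  2.75647217e-01, -9.61258686e-01,
        -1.61831044e+02],
       [ 0.00000000e+00,  0.00000000e+00,  0.00000000e+00,
         1.00000000e+00]])}
```

View pics/s0.png

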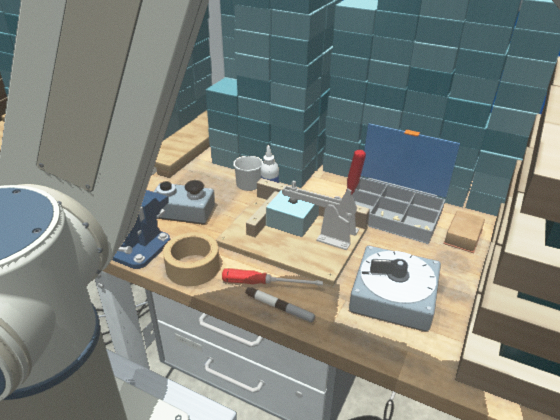

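View pics/t0.png

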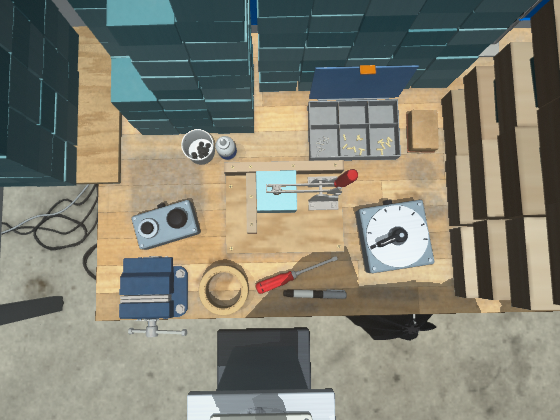

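The scene shows the console (397,280) with its lever, and the button box (185,200). In the top view the plate centre is near (397,236), with the lever pointing lower-left. The start button is at (149,228) and the stop at (176,217).

```bash
cat > h.py <<'E'
import numpy as np, cv2
from scipy.spatial.transform import Rotation as R
from workcell import ctrl
def cam(n,o=None):
    p=ctrl.camera_params(n); f=210/np.tan(np.radians(p['vfov']/2))
    if n=='wrist':
        o=o or ctrl.get_obs(); T=p['tool_from_camera']; Rt=R.from_rotvec(o['orientation']).as_matrix()
        return Rt@T[:3,:3],Rt@T[:3,3]+o['ee_pos'],f,p['cx'],p['cy']
    return R.from_rotvec(p['attitude']).as_matrix(),p['eye'],f,p['cx'],p['cy']
def ray(c,u,v,z):
    M,e,f,cx,cy=c; d=M@np.array([(u-cx)/f,-(v-cy)/f,-1]); return e+d*(z-e[2])/d[2]
def proj(c,P):
    M,e,f,cx,cy=c; q=M.T@(np.asarray(P,float)-e); return cx-f*q[0]/q[2],cy+f*q[1]/q[2]
def step(dx,dy,dz,o=None):  # world mm -> tool units
    o=o or ctrl.get_obs(); return R.from_rotvec(o['orientation']).inv().apply([dx,dy,dz])/150
E
python3 - <<'E'
from h import *
im=cv2.imread("pics/t0.png"); c=cam('top')
g=cv2.cvtColor(im,cv2.COLOR_BGR2HSV)
# plate: bright, low saturation
m=((g[:,:,2]>195)&(g[:,:,1]<40)).astype(np.uint8); m[:, :355]=0;m[:,440:]=0;m[:195]=0;m[275:]=0
cs,_=cv2.findContours(m,0,1); k=cv2.convexHull(max(cs,key=cv2.contourArea)); E=cv2.fitEllipse(k); print('plate',E,ray(c,*E[0],53))
d=(g[:,:,2]<70).astype(np.uint8)
for (x0,x1,y0,y1) in ((135,165,212,245),(162,192,200,235)):
    s=d[y0:y1,x0:x1]; cs,_=cv2.findContours(s,0,1); k=max(cs,key=cv2.contourArea); (u,v),r=cv2.minEnclosingCircle(k); print(u+x0,v+y0,r, ray(c,u+x0,v+y0,72),ray(c,u+x0,v+y0,83))
a=cv2.resize(im[190:285,345:450],None,fx=5,fy=5,interpolation=2)
b=cv2.resize(im[190:255,125:205],None,fx=3.4,fy=3.4,interpolation=2)
o=np.zeros((475,797,3),np.uint8);o[:475,:525]=a;o[:b.shape[0],525:525+b.shape[1]]=b
cv2.imwrite("pics/t1.png",o)
E
```

```text
plate ((397.1313171386719, 235.75482177734375), (61.067405700683594, 62.95353698730469), 134.8016815185547) [ 480.88217584 -297.4310726    53.        ]
146.95454502105713 227.95454502105713 6.045725345611572 [507.27681974 226.9624553   72.        ] [506.34302387 223.89264004  83.        ]
176.5 218.0 9.962529182434082 [526.73920851 165.62800719  72.        ] [525.56211445 163.32493029  83.        ]
```

View pics/t1.png

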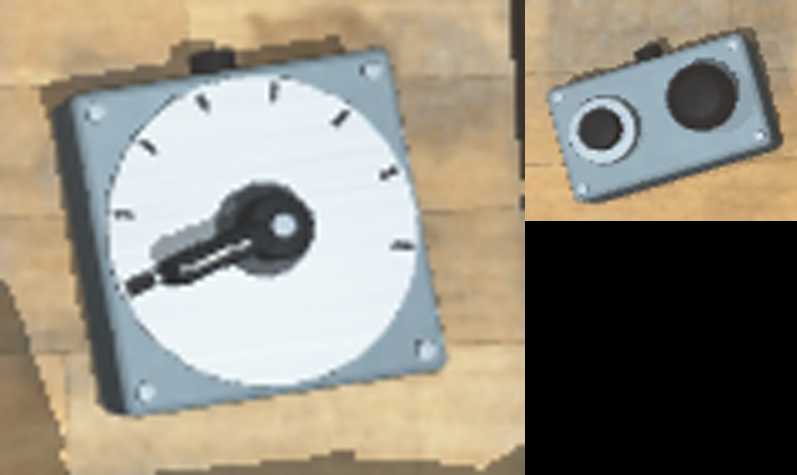

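The crop shows the lever on the wide off mark, so it starts in step 0. Thin marks 1 to 7 run clockwise, with step 5 at crop (340,117). Next I'll compute the exact angles, the obstacle positions and the finger path.

```bash
cat >> h.py <<'E'
C=np.array([480.9,-297.4])
def finger(A,gap=0,rc=38,yaw=None,o=None):
    # TCP xy so the closed fingertip (20x27) touches the CCW flank of the lever at world angle A (deg), contact radius rc
    if yaw is None:
        o=o or ctrl.get_obs(); x=R.from_rotvec(o['orientation']).as_matrix()[:2,0]; yaw=np.degrees(np.arctan2(x[1],x[0]))
    a=np.radians(A);u=np.array([np.cos(a),np.sin(a)]);n=np.array([-u[1],u[0]])
    y=np.radians(yaw);ex=np.array([np.cos(y),np.sin(y)]);ey=np.array([-ex[1],ex[0]])
    k=[sx*10*ex+sy*13.5*ey for sx in(-1,1) for sy in(-1,1)]
    q=min(k,key=lambda p:p@n); off=q@u; off=np.clip(off,-8,8)
    return C+u*(rc-off)+n*(6+gap-q@n)
E
python3 - <<'E'
from h import *
c=cam('top'); s=cam('scene')
P=[(140,284),(123,214),(148,146),(204,102),(274,91),(340,117),(388,172),(402,245)]
for i,(u,v) in enumerate(P):
    q=ray(c,345+u/5-.4,190+v/5-.4,54)[:2]-C; print(i,np.hypot(*q).round(1),(np.degrees(np.arctan2(q[1],q[0]))-105+30*i).round(1))
print('handle',ray(c,352,174,222),ray(c,345,182,150),'scene',ray(s,359,153,222))
for z in (0,100,300): print('shelf',z,ray(c,450,305,z),ray(c,443,95,z))
print('vise',ray(c,120,258,100),ray(c,187,315,100)); print('bottle',ray(c,226,147,126))
o=ctrl.get_obs(); p=o['ee_pos']
for t in ((215,-460,170),(215,-340,150)): print(t,step(*(np.array(t)-p)))
for A in (114,84,54,24,-6,-21,-24): print(A,finger(A).round(1))
print(finger(114,12))
E
```

```text
0 57.4 6.9
1 59.5 7.0
2 59.8 6.8
3 59.6 6.9
4 59.9 7.5
5 59.3 8.4
6 59.2 8.6
7 58.7 7.8
handle [ 581.33716879 -172.21111661  222.        ] [ 580.73363429 -173.27815439  150.        ] scene [ 568.0254133  -174.54156164  222.        ]
shelf 0 [ 328.81129224 -421.74267417    0.        ] [ 808.7048291  -438.71985452    0.        ]
shelf 100 [ 339.7119972  -379.39325385  100.        ] [ 769.1930388  -394.58699276  100.        ]
shelf 300 [ 361.51340712 -294.69441323  300.        ] [ 690.16945819 -306.32126924  300.        ]
vise [445.92243599 272.38723328 100.        ] [331.50616765 138.82991933 100.        ]
bottle [660.97744047  55.97813504 126.        ]
(215, -460, 170) [ 0.3797046  -0.79917745  0.34755448]
(215, -340, 150) [ 0.63503114 -1.55715358  0.48193571]
114 [ 453. -277.]
84 [ 465.1 -249.5]
54 [ 484.6 -253.5]
24 [ 500.  -266.6]
-6 [ 524.5 -279.4]
-21 [ 523.7 -289.4]
-24 [ 523.2 -291.4]
[ 442.0009222  -281.87989691]
```

```bash
python3 -m inch '[[0.1,-0.25,0,0,0,0,1],[0.2,-0.5,0,0,0,0,1],[0.3,-0.75,0.05,0,0,0,1],[0.4,-1,0.1,0,0,0,1],[0.4,-1,0.1,0,0,0,1]]'; python3 -m inch '[[0.1,-0.25,0,0,0,0,1],[0.25,-0.5,0,0,0,0,1],[0.45,-0.75,0,0,0,0,1],[0.75,-0.85,0,0,0,0,1],[1,-0.9,0,0,0,0,1],[1,-0.9,0,0,0,0,1]]'
python3 - <<'E'
from h import *
o=ctrl.get_obs();p=o['ee_pos'];print(p,o['t'],o['qpos'],step(*(np.r_[finger(112.5,12),120]-p)))
E
```

```text
t: 0.72
ee_pos: [208.0, -427.9, 206.9]
orientation: [-3.097, -0.51, 0.001]
ft_force: [0.4, -0.2, -0.4]
width: 41.0
grasp_force: 0.0
t: 1.48
ee_pos: [309.8, -255.3, 208.1]
orientation: [3.098, 0.513, 0.002]
ft_force: [0.4, -0.1, -0.0]
width: 0.4
grasp_force: 0.0
[ 309.81934124 -255.34788404  208.13436092] 1.475 [-7.18999412e-01  1.08367063e-01  2.11027190e+00  6.72525148e-05
  9.21268066e-01  5.23580089e-01] [0.78395907 0.44497498 0.58889801]
```

```bash
python3 -m inch '[[0.2,0.1,0,0,0,0,1],[0.45,0.25,0.1,0,0,0,1],[0.7,0.4,0.25,0,0,0,1],[0.78,0.44,0.4,0,0,0,1],[0.78,0.44,0.5,0,0,0,1],[0.78,0.44,0.5,0,0,0,1],[0.78,0.44,0.5,0,0,0,1]]'
python3 - <<'E'
from h import *
o=ctrl.get_obs();c=cam('wrist',o);im=ctrl.get_image('wrist')[:,:,::-1].copy()
print(o['ee_pos'])
print(proj(c,(*C,53)),[np.round(proj(c,(*(C+58*np.array([np.cos(np.radians(112.5-30*i)),np.sin(np.radians(112.5-30*i))])),54)),0) for i in range(8)])
print('tip',proj(c,(*o['ee_pos'][:2],53)),proj(c,o['ee_pos']))
cv2.imwrite('pics/w1.png',im)
E
```

```text
t: 2.35
ee_pos: [438.9, -280.8, 133.3]
orientation: [3.1, 0.507, 0.0]
ft_force: [0.2, 0.8, -0.8]
width: 0.7
grasp_force: 0.0
[ 438.93055025 -280.83408496  133.29633678]
(np.float64(321.4423203295995), np.float64(170.7475578723471)) [array([243., 176.]), array([250., 136.]), array([277., 102.]), array([319.,  87.]), array([361.,  96.]), array([391., 126.]), array([401., 166.]), array([389., 204.])]
tip (np.float64(281.99767399489537), np.float64(215.4431202216195)) (np.float64(282.5226867383108), np.float64(260.06427981828836))
```

View pics/w1.png

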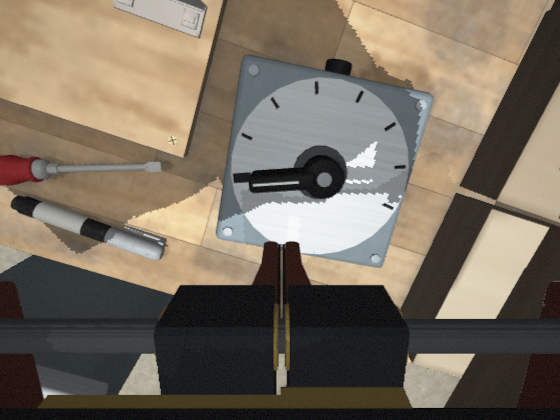

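The wrist view shows step 3 at (317,88), step 5 at (390,127) and the lever at off near (241,178). All are within about 2 px of my prediction, so the pose estimate holds. I'll descend beside the lever.

```bash
python3 -m inch '[[0,0,0.12,0,0,0,1],[0,0,0.25,0,0,0,1],[0,0,0.35,0,0,0,1],[0,0,0.42,0,0,0,1],[0,0,0.455,0,0,0,1],[0,0,0.455,0,0,0,1]]'
python3 - <<'E'
from h import *
o=ctrl.get_obs();p=o['ee_pos'];print(p)
for A in range(112,-40,-8):
    f=finger(A,0); print(A,f.round(0),step(*np.r_[f-p[:2],0]).round(3)[:2])
E
```

```text
t: 3.15
ee_pos: [439.4, -280.4, 64.3]
orientation: [-3.1, -0.508, 0.0]
ft_force: [-0.9, -0.6, 0.2]
width: 0.6
grasp_force: 0.0
[ 439.44274752 -280.4025255    64.31821366]
112 [ 454. -276.] [0.102 0.003]
104 [ 453. -257.] [ 0.137 -0.119]
96 [ 457. -254.] [ 0.171 -0.131]
88 [ 462. -251.] [ 0.208 -0.139]
80 [ 468. -249.] [ 0.245 -0.136]
72 [ 473. -250.] [ 0.278 -0.122]
64 [ 478. -251.] [ 0.309 -0.103]
56 [ 483. -253.] [ 0.336 -0.08 ]
48 [ 488. -256.] [ 0.36  -0.054]
40 [ 492. -259.] [ 0.38  -0.024]
32 [ 496. -263.] [0.396 0.008]
24 [ 500. -267.] [0.412 0.042]
16 [ 520. -266.] [0.538 0.077]
8 [ 523. -270.] [0.549 0.113]
0 [ 524. -275.] [0.545 0.149]
-8 [ 525. -281.] [0.537 0.183]
-16 [ 524. -286.] [0.524 0.217]
-24 [ 523. -291.] [0.506 0.248]
-32 [ 521. -296.] [0.484 0.276]
```

```bash
sed -i 's/np.clip(off,-8,8)/0/; s/rc=38/rc=36/' h.py
cat > tab.py <<'E'
from h import *
import sys
o=ctrl.get_obs();p=o['ee_pos'];print(p)
for A in map(float,sys.argv[1:]):
    f=finger(A,0); print(A,f.round(0),step(*np.r_[f-p[:2],0]).round(3)[:2])
E
python3 tab.py 112 106 100 94 90 86 80 74 68
```

```text
[ 439.44274752 -280.4025255    64.31821366]
112.0 [ 452. -270.] [ 0.1   -0.037]
106.0 [ 455. -267.] [ 0.126 -0.049]
100.0 [ 457. -265.] [ 0.144 -0.06 ]
94.0 [ 459. -263.] [ 0.163 -0.069]
90.0 [ 461. -261.] [ 0.177 -0.074]
86.0 [ 463. -260.] [ 0.192 -0.078]
80.0 [ 466. -258.] [ 0.216 -0.083]
74.0 [ 470. -257.] [ 0.242 -0.085]
68.0 [ 474. -256.] [ 0.269 -0.084]
```

Push the first click (to about A=93°), then measure.

```bash
python3 -m inch '[[0.04,-0.037,0,0,0,0,1],[0.09,-0.037,0,0,0,0,1],[0.11,-0.043,0,0,0,0,1],[0.125,-0.05,0,0,0,0,1],[0.135,-0.055,0,0,0,0,1],[0.145,-0.06,0,0,0,0,1],[0.155,-0.065,0,0,0,0,1],[0.165,-0.07,0,0,0,0,1],[0.17,-0.072,0,0,0,0,1],[0.17,-0.072,0,0,0,0,1]]'
cat > look.py <<'E'
from h import *
import sys
o=ctrl.get_obs();c=cam('wrist',o);im=ctrl.get_image('wrist')[:,:,::-1].copy()
t=ctrl.get_image('top')[:,:,::-1].copy();ct=cam('top')
a=cv2.resize(im[:300,170:470],None,fx=1.3,fy=1.3);b=cv2.resize(t[190:285,345:445],None,fx=4,fy=4,interpolation=2)
q=np.zeros((390,790,3),np.uint8);q[:,:390]=a;q[:380,390:790]=b
cv2.imwrite(sys.argv[1],q)
E
python3 look.py pics/w2.png; python3 tab.py 94 86 80 74 68 64 60
```

```text
t: 4.4
ee_pos: [460.3, -262.0, 64.4]
orientation: [3.1, 0.508, 0.0]
ft_force: [0.8, 0.2, 0.3]
width: 0.5
grasp_force: 0.0
[ 460.16429019 -261.99689289   64.40417334]
94.0 [ 459. -263.] [-0.007  0.003]
86.0 [ 463. -260.] [ 0.022 -0.006]
80.0 [ 466. -258.] [ 0.046 -0.011]
74.0 [ 470. -257.] [ 0.072 -0.013]
68.0 [ 474. -256.] [ 0.099 -0.012]
64.0 [ 476. -255.] [ 0.117 -0.009]
60.0 [ 479. -255.] [ 0.136 -0.005]
```

View pics/w2.png

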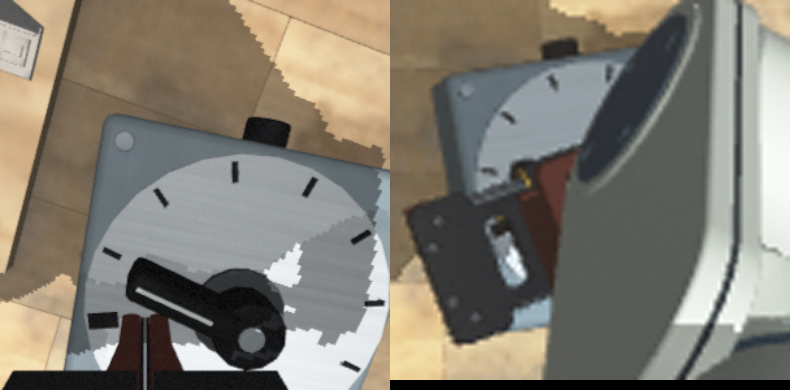

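The left half (wrist) shows the lever snapped to mark 1, at crop (112,253), with the fingertip behind it. The arm hides the console in the top view. Second click next.

```bash
python3 -m inch '[[0.02,-0.006,0,0,0,0,1],[0.04,-0.011,0,0,0,0,1],[0.055,-0.013,0,0,0,0,1],[0.07,-0.013,0,0,0,0,1],[0.085,-0.013,0,0,0,0,1],[0.1,-0.012,0,0,0,0,1],[0.115,-0.009,0,0,0,0,1],[0.13,-0.006,0,0,0,0,1],[0.13,-0.006,0,0,0,0,1]]'
cat > lev.py <<'E'
# lever angle from wrist view: white line on the black lever, at z=84
from h import *
o=ctrl.get_obs();c=cam('wrist',o);im=ctrl.get_image('wrist')[:,:,::-1].copy()
best=[];g=cv2.cvtColor(im,cv2.COLOR_BGR2GRAY).astype(float)
for A in np.arange(130,-80,-.5):
    a=np.radians(A); v=[g[int(round(y)),int(round(x))] for r in range(22,46,2) for x,y in [proj(c,(*(C+r*np.array([np.cos(a),np.sin(a)])),84))] if 0<=x<560 and 0<=y<420]
    s=[g[int(round(y)),int(round(x))] for r in range(22,46,2) for k in(-4,4) for x,y in [proj(c,(*(C+r*np.array([np.cos(a),np.sin(a)])+k*np.array([-np.sin(a),np.cos(a)])),84))] if 0<=x<560 and 0<=y<420]
    if len(v)==12 and len(s)==24: best.append((-np.percentile(s,85)+.3*np.mean(v),A))
best.sort(reverse=True);print('lever',best[:4],'step',(112.5-best[0][1])/30)
E
python3 lev.py; python3 tab.py 60 56 50 44 38 32 28
```

```text
t: 5.62
ee_pos: [479.0, -255.0, 64.6]
orientation: [3.1, 0.508, 0.001]
ft_force: [-0.4, 0.6, -0.1]
width: 0.4
grasp_force: 0.0
lever [(np.float64(26.099999999999994), np.float64(55.5)), (np.float64(22.625), np.float64(56.0)), (np.float64(21.3), np.float64(55.0)), (np.float64(15.900000000000002), np.float64(56.5))] step 1.9
[ 478.71306567 -254.96985639   64.52223062]
60.0 [ 479. -255.] [0.003 0.   ]
56.0 [ 482. -255.] [0.022 0.006]
50.0 [ 487. -255.] [0.049 0.018]
44.0 [ 491. -256.] [0.076 0.034]
38.0 [ 496. -258.] [0.101 0.054]
32.0 [ 500. -260.] [0.124 0.078]
28.0 [ 503. -262.] [0.138 0.096]
```

```bash
python3 -m inch '[[0.022,0.006,0,0,0,0,1],[0.04,0.014,0,0,0,0,1],[0.055,0.022,0,0,0,0,1],[0.07,0.03,0,0,0,0,1],[0.085,0.041,0,0,0,0,1],[0.1,0.054,0,0,0,0,1],[0.113,0.066,0,0,0,0,1],[0.125,0.08,0,0,0,0,1],[0.13,0.087,0,0,0,0,1],[0.13,0.087,0,0,0,0,1]]'; 
python3 lev.py; python3 tab.py 30 26 20 14 8 2 0 -2
```

```text
t: 6.92
ee_pos: [501.4, -261.3, 64.6]
orientation: [3.1, 0.508, 0.001]
ft_force: [-0.8, 0.1, -0.2]
width: 0.2
grasp_force: 0.0
lever [(np.float64(14.424999999999997), np.float64(25.0)), (np.float64(13.324999999999996), np.float64(25.5)), (np.float64(8.650000000000002), np.float64(24.5)), (np.float64(8.55), np.float64(26.0))] step 2.9166666666666665
[ 501.22972182 -261.19361592   64.48839666]
30.0 [ 501. -261.] [ 0.002 -0.001]
26.0 [ 504. -263.] [0.015 0.018]
20.0 [ 508. -267.] [0.031 0.048]
14.0 [ 511. -269.] [0.045 0.07 ]
8.0 [ 514. -271.] [0.056 0.091]
2.0 [ 516. -274.] [0.066 0.115]
0.0 [ 517. -275.] [0.069 0.123]
-2.0 [ 518. -277.] [0.071 0.132]
```

```bash
python3 -m inch '[[0.015,0.018,0,0,0,0,1],[0.025,0.035,0,0,0,0,1],[0.032,0.05,0,0,0,0,1],[0.04,0.062,0,0,0,0,1],[0.048,0.075,0,0,0,0,1],[0.055,0.09,0,0,0,0,1],[0.061,0.102,0,0,0,0,1],[0.066,0.115,0,0,0,0,1],[0.07,0.125,0,0,0,0,1],[0.07,0.125,0,0,0,0,1]]'; 
python3 lev.py; python3 tab.py 0 -4 -8 -12 -16 -20 -24 -28 -32
```

```text
t: 8.22
ee_pos: [517.8, -276.1, 64.8]
orientation: [3.099, 0.508, 0.002]
ft_force: [-0.1, -0.9, -0.8]
width: 0.4
grasp_force: 0.0
lever [(np.float64(-10.550000000000002), np.float64(-6.0)), (np.float64(-11.450000000000001), np.float64(-5.5)), (np.float64(-11.5), np.float64(-6.5)), (np.float64(-13.325000000000001), np.float64(-7.0))] step 3.95
[ 517.55371966 -275.91490277   64.7045816 ]
0.0 [ 517. -275.] [-0.003 -0.005]
-4.0 [ 518. -278.] [0.001 0.013]
-8.0 [ 520. -280.] [0.005 0.031]
-12.0 [ 521. -283.] [0.006 0.05 ]
-16.0 [ 522. -285.] [0.007 0.069]
-20.0 [ 523. -288.] [0.005 0.089]
-24.0 [ 523. -291.] [0.002 0.109]
-28.0 [ 523. -294.] [-0.003  0.129]
-32.0 [ 523. -298.] [-0.01   0.149]
```

```bash
python3 -m inch '[[0.002,0.015,0,0,0,0,1],[0.005,0.031,0,0,0,0,1],[0.006,0.045,0,0,0,0,1],[0.007,0.058,0,0,0,0,1],[0.007,0.07,0,0,0,0,1],[0.006,0.08,0,0,0,0,1],[0.005,0.09,0,0,0,0,1],[0.003,0.1,0,0,0,0,1],[0.002,0.109,0,0,0,0,1],[0.002,0.109,0,0,0,0,1]]'; 
python3 lev.py; python3 tab.py -24 -28 -32
```

```text
t: 9.52
ee_pos: [523.0, -291.5, 64.6]
orientation: [3.099, 0.508, 0.001]
ft_force: [0.0, -0.3, -0.4]
width: 0.5
grasp_force: 0.0
lever [(np.float64(-14.700000000000003), np.float64(27.0)), (np.float64(-15.149999999999995), np.float64(28.5)), (np.float64(-16.25), np.float64(46.0)), (np.float64(-16.525), np.float64(29.0))] step 2.85
[ 522.91829496 -291.45497262   64.64481489]
-24.0 [ 523. -291.] [ 0.001 -0.001]
-28.0 [ 523. -294.] [-0.004  0.019]
-32.0 [ 523. -298.] [-0.011  0.039]
```

Force is back to zero. I'll back away, lift, and look.

```bash
python3 -m inch '[[0.01,-0.04,0,0,0,0,1],[0.01,-0.06,0,0,0,0,1],[0.01,-0.06,-0.2,0,0,0,1],[0.01,-0.06,-0.5,0,0,0,1],[-0.2,-0.06,-0.8,0,0,0,1],[-0.5,-0.06,-0.9,0,0,0,1],[-0.5,-0.06,-0.9,0,0,0,1]]'; 
python3 look.py pics/w3.png; python3 lev.py
```

```text
t: 10.45
ee_pos: [447.1, -306.9, 201.0]
orientation: [3.099, 0.505, 0.002]
ft_force: [0.4, 0.1, -0.6]
width: 0.6
grasp_force: 0.0
lever [(np.float64(24.449999999999996), np.float64(-19.5)), (np.float64(24.425), np.float64(-20.0)), (np.float64(20.575000000000003), np.float64(-20.5)), (np.float64(12.275000000000006), np.float64(-21.0))] step 4.4
```

View pics/w3.png

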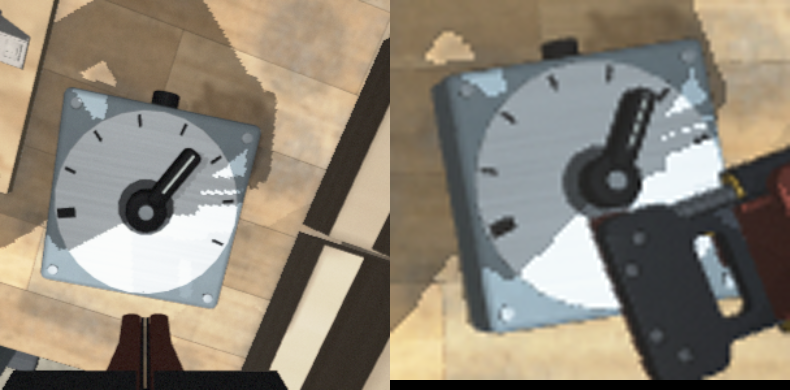

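The lever is stuck at half-way: in the wrist crop it points to (195,152), between mark 4 (183,130) and mark 5 (215,160). I'll go back the way I came and push a little further.

```bash
python3 -m inch '[[0.3,0,0.1,0,0,0,1],[0.51,0,0.4,0,0,0,1],[0.51,0,0.7,0,0,0,1],[0.51,0,0.85,0,0,0,1],[0.51,0,0.9,0,0,0,1],[0.51,0,0.9,0,0,0,1]]'; 
python3 tab.py -16 -20 -24 -26 -28 -32
```

```text
t: 11.35
ee_pos: [521.4, -281.5, 63.9]
orientation: [-3.1, -0.509, 0.001]
ft_force: [-0.1, 1.5, 0.2]
width: 0.6
grasp_force: 0.0
[ 521.37160571 -281.53211978   63.87838917]
-16.0 [ 522. -285.] [-0.006  0.025]
-20.0 [ 523. -288.] [-0.007  0.045]
-24.0 [ 523. -291.] [-0.01   0.065]
-26.0 [ 523. -293.] [-0.013  0.075]
-28.0 [ 523. -294.] [-0.015  0.085]
-32.0 [ 523. -298.] [-0.022  0.105]
```

```bash
python3 -m inch '[[-0.006,0.025,0,0,0,0,1],[-0.007,0.045,0,0,0,0,1],[-0.01,0.06,0,0,0,0,1],[-0.011,0.068,0,0,0,0,1],[-0.013,0.075,0,0,0,0,1],[-0.015,0.083,0,0,0,0,1],[-0.017,0.09,0,0,0,0,1],[-0.017,0.09,0,0,0,0,1]]';  python3 -m inch '[[0.01,-0.06,0,0,0,0,1],[0.012,-0.09,0,0,0,0,1],[0.012,-0.09,-0.2,0,0,0,1],[0.01,-0.09,-0.5,0,0,0,1],[-0.2,-0.09,-0.8,0,0,0,1],[-0.5,-0.09,-0.9,0,0,0,1],[-0.5,-0.09,-0.9,0,0,0,1]]'; 
python3 look.py pics/w4.png; python3 lev.py
```

```text
t: 12.35
ee_pos: [522.9, -295.6, 64.4]
orientation: [-3.1, -0.508, 0.0]
ft_force: [0.6, 0.1, -0.0]
width: 0.5
grasp_force: 0.0
t: 13.22
ee_pos: [446.0, -307.1, 200.9]
orientation: [3.099, 0.505, 0.002]
ft_force: [0.9, -0.6, 0.2]
width: 0.4
grasp_force: 0.0
lever [(np.float64(24.300000000000004), np.float64(-37.0)), (np.float64(22.65), np.float64(-37.5)), (np.float64(22.02499999999999), np.float64(-36.5)), (np.float64(16.25), np.float64(-36.0))] step 4.983333333333333
```

View pics/w4.png

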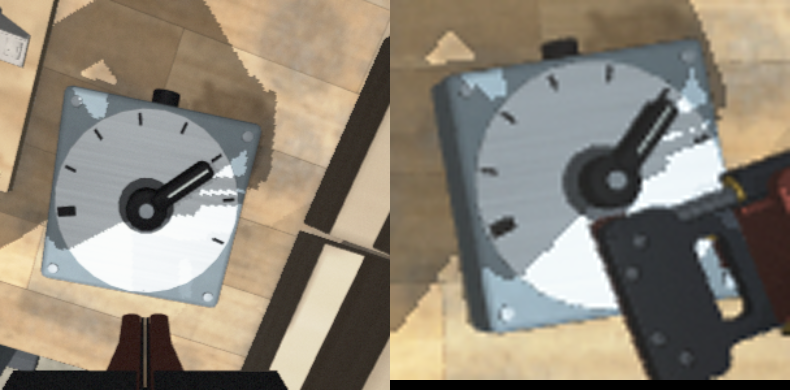

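The lever now points straight at mark 5: lever tip at crop (208,170), mark 5 at (217,160), measured step 4.98. On to the start button, passing in front of the press jig.

```bash
python3 -m inch '[[0,-0.15,0,0,0,0,1],[0,-0.4,0,0,0,0,1],[0.02,-0.65,0,0,0,0,1],[0.04,-0.85,0,0,0,0,1],[0.055,-1,0,0,0,0,1]]';  python3 -m inch '[[0.1,-0.3,0,0,0,0,1],[0.2,-0.6,0,0,0,0,1],[0.32,-0.95,0,0,0,0,1]]';python3 -m inch '[[0.1,-0.3,0,0,0,0,1],[0.22,-0.6,0,0,0,0,1],[0.38,-0.93,0,0,0,0,1],[0.38,-0.93,0,0,0,0,1]]'
python3 - <<'E'
from h import *
p=ctrl.get_obs()['ee_pos'];print(step(*(np.array([490,222,130])-p)))
E
```

```text
t: 14.0
ee_pos: [407.6, -160.0, 198.6]
orientation: [-3.099, -0.51, 0.002]
ft_force: [-0.3, 1.1, -0.2]
width: 0.6
grasp_force: 0.0
t: 14.38
ee_pos: [407.9, -9.5, 198.9]
orientation: [-3.1, -0.508, 0.001]
ft_force: [2.1, -0.2, 0.2]
width: 0.7
grasp_force: 0.0
t: 14.88
ee_pos: [417.5, 142.8, 198.8]
orientation: [-3.098, -0.517, 0.0]
ft_force: [-0.5, 0.6, -0.4]
width: 0.4
grasp_force: 0.0
[ 0.62902143 -0.34198286  0.45907166]
```

```bash
python3 -m inch '[[0.15,-0.15,0,0,0,0,1],[0.35,-0.3,0.1,0,0,0,1],[0.5,-0.39,0.25,0,0,0,1],[0.5,-0.39,0.33,0,0,0,1],[0.5,-0.39,0.33,0,0,0,1],[0.5,-0.39,0.33,0,0,0,1]]'
python3 - <<'E'
from h import *
o=ctrl.get_obs();c=cam('wrist',o);im=ctrl.get_image('wrist')[:,:,::-1].copy();p=o['ee_pos'];print(p)
u,v=proj(c,(507.3,227,72));print('pred',u,v)
d=(cv2.cvtColor(im,cv2.COLOR_BGR2HSV)[:,:,2]<60).astype(np.uint8)
cs,_=cv2.findContours(d,0,1)
for k in cs:
    (x,y),r=cv2.minEnclosingCircle(k)
    if 12<r<60: print(x,y,r,cv2.contourArea(k)/(3.14*r*r),ray(c,x,y,72))
cv2.imwrite('pics/w5.png',im)
E
```

```text
t: 15.62
ee_pos: [469.0, 217.5, 150.2]
orientation: [3.1, 0.507, -0.001]
ft_force: [0.1, 0.1, 0.5]
width: 0.3
grasp_force: 0.0
[469.03934417 217.50106518 150.21353877]
pred 286.46394394635433 164.6433483844081
219.5 224.5 12.589778900146484 0.0783607804225873 [447.47956013 260.76979947  72.        ]
281.4458312988281 163.77313232421875 17.151185989379883 0.9348552705086022 [506.73792616 230.66270536  72.        ]
372.75714111328125 169.33570861816406 29.604637145996094 0.9136976480239885 [524.13158876 166.13741361  72.        ]
45.940216064453125 130.0 46.330474853515625 0.2346421586129032 [476.37331729 396.0400456   72.        ]
323.5 107.0 12.093486785888672 0.5759608440599143 [553.44748171 215.58315918  72.        ]
143.5 97.5 23.63270378112793 0.08695876690711529 [519.7995991  335.28464605  72.        ]
533.0 65.5 29.12483024597168 0.3056102747391298 [623.30832932  91.50262306  72.        ]
87.5 51.0 20.67012596130371 0.05664971089801478 [536.80265833 376.67543853  72.        ]
73.5 14.5 35.672218322753906 0.04905306950285201 [555.49239234 388.81971425  72.        ]
129.193115234375 24.560543060302734 43.420753479003906 0.042567307600469846 [561.19800189 353.56758689  72.        ]
138.0 2.0 12.16562557220459 0.08929960893059213 [575.80264216 350.79815371  72.        ]
```

View pics/w5.png

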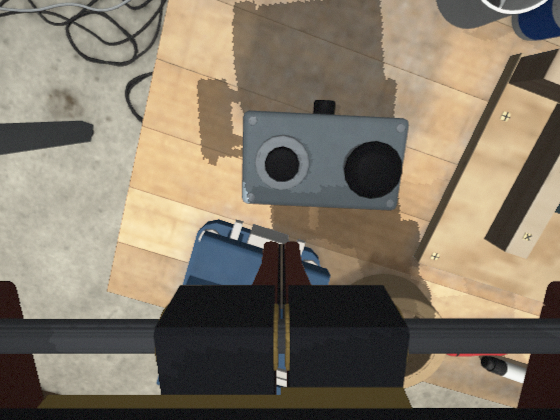

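The wrist view shows the start button at (281,164) and the mushroom at (373,169). The start button is at about (507, 229.5) mm. I'll move over it and come down close.

```bash
python3 -m inch '[[0.13,0.002,0.05,0,0,0,1],[0.266,0.005,0.15,0,0,0,1],[0.266,0.005,0.35,0,0,0,1],[0.266,0.005,0.44,0,0,0,1],[0.266,0.005,0.468,0,0,0,1],[0.266,0.005,0.468,0,0,0,1]]'; python3 -m inch '[[0,0,0.03,0,0,0,1],[0,0,0.05,0,0,0,1],[0,0,0.065,0,0,0,1],[0,0,0.08,0,0,0,1],[0,0,0.088,0,0,0,1],[0,0,0.094,0,0,0,1],[0,0,0.094,0,0,0,1]]'
```

```text
t: 16.42
ee_pos: [507.8, 230.4, 80.1]
orientation: [-3.1, -0.508, -0.001]
ft_force: [-0.4, 0.2, 0.2]
width: 0.4
grasp_force: 0.0
t: 17.3
ee_pos: [507.7, 230.4, 66.3]
orientation: [-3.1, -0.508, -0.001]
ft_force: [-0.8, -0.4, 8.9]
width: 0.3
grasp_force: 4.5
```

```bash
python3 -m inch '[[0,0,0.006,0,0,0,1],[0,0,0.006,0,0,0,1],[0,0,0.006,0,0,0,1]]'; python3 -m inch '[[0,0,-0.03,0,0,0,1],[0,0,-0.08,0,0,0,1],[0,0,-0.2,0,0,0,1],[-0.1,0,-0.4,0,0,0,1],[-0.27,0,-0.55,0,0,0,1],[-0.5,0.2,-0.8,0,0,0,1],[-0.5,0.2,-0.8,0,0,0,1],[-0.5,0.2,-0.8,0,0,0,1]]'
python3 - <<'E'
from h import *
cv2.imwrite('pics/t9.png',ctrl.get_image('top')[:,:,::-1])
E
```

```text
t: 17.68
ee_pos: [507.8, 230.5, 66.1]
orientation: [-3.1, -0.508, -0.001]
ft_force: [-4.1, -1.3, 17.2]
width: 0.2
grasp_force: 8.4
t: 18.68
ee_pos: [446.4, 178.2, 185.3]
orientation: [-3.1, -0.507, -0.002]
ft_force: [-0.2, -0.3, 0.7]
width: 0.1
grasp_force: 0.0
```

View pics/t9.png

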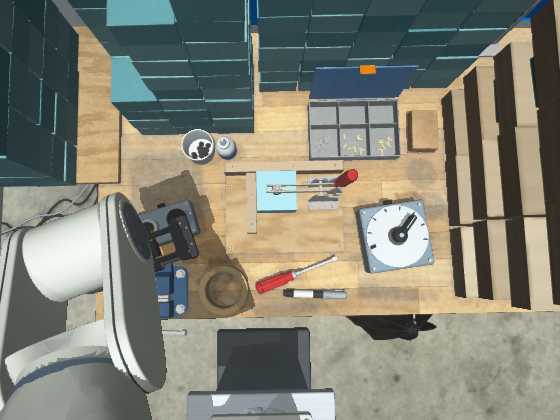

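The lever is on mark 5, near (412,214), and everything else is in place. The button bottomed at z = 66 mm with 17 N and was released.

```bash
python3 -c "
from workcell import ctrl; print(ctrl.close_job())"
```

```text
the job is handed in; nothing more can be done
None
```

The job is handed in at about 19 s: the selector rests in step 5, the start button was pressed fully in and released afterwards, and the stop button and loose items were left alone. On the last click the lever first stuck half-way between steps 4 and 5, and a second push moved it on.

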